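# Dispense one solar lamp head and nudge it onto the green dot

## Robot

A 6-joint arm with a two-finger parallel gripper is mounted at the origin on the work surface. World frame = base frame: x ahead of the robot, y to its left, z up, the work surface at z = 0. Lengths are in m, angles in rad, forces in N, time in s.
With the tool pointing down it reaches from about 0.3 to 0.875 m from the base axis. Payload 4.2 kg.
Tool frame: the origin (TCP) lies midway between the tips of the shut fingers; the grasp point (between the pads) lies 19 mm behind it; z points along the fingers, y is the line along which they close (so a half turn about z gives the same grasp; the last joint's range is limited). The gripper opens to 85 mm and grips with 20 to 120 N. Pads are 22 mm wide; open, the fingers measure 114 mm over their backs; the gripper's body (76 mm by 85 mm) begins 54 mm behind the grasp point. The pads swing forward as they close: fully open they stand 13 mm farther back than shut.
Start: joints at [1.151, 0.32, 1.565, -0, 1.257, -0.02], TCP at [0.224, 0.53, 0.21] pointing down, gripper open.
Joint ranges: [-3.11, 3.11], [-0.84, 2.01], [0.21, 2.61], [-1.34, 4.49], [0.05, 2.63], [-2.56, 2.56]. Speed limits (rad/s): [2.57, 2.57, 3.14, 3.14, 3.14, 3.14].

## Interface

Orientations are given as a unit quaternion [w, x, y, z].
In Python, from plant import r gives the robot as it stands. The module is installed in compiled form; this text tells all that it offers.
- The arm moves only by the tool arm_command, never from a script. Its argument "steps" is a list of rows, each a list of 3 entries, a list of its own where there are three numbers: the shift along the world's x, y, z in mm, then the turn, a rotation vector about the world's x, y, z in degrees, then the opening in per cent of the stroke, from 0 (shut) to 100 (fully open). A call has 1 to 20 rows; each row is the pose to reach, as a shift and turn from the pose commanded when the call began; what a row does not reach only later rows make up. A row lasts 1/8 s, in which the tool goes at most 62.5 mm and 10.7 degrees, less where a joint would pass 70% of its speed; a pose out of reach is approached as far as the arm can. A call with a gripper value outside its range is refused whole. The fingers move at their own pace and stop on an object; "grip_force" is the grip in N (left out, the last holds). Time passes only in rows, so rows that repeat a pose let the fingers close. It gives the time, the measured TCP pose, the force, the opening and the grip force at its end, in the units of the state.
- r.observe(): the state, without advancing time (a new reading comes with each control period).
- r.camera(name): name is "scene" or "top" or "wrist"; returns a dict with "color" (384x512x3 uint8, blue, green, red), "fx", "fy", "cx", "cy" (pixels), "dist" ([k1, k2, p1, p2, k3] as OpenCV has them; the pictures are not rectified), "view" (4x4, takes a point from world to camera coordinates); the wrist camera has in their place "tool_from_camera" (4x4, takes a point from camera to tool coordinates, whose origin is the TCP and whose axes are the flange's). Camera axes: x right, y down, z forward; pixel columns grow to the right and rows downward; lengths in m; the calibration is good to about 2 mm. A picture is of the moment at which its call begins: read the wrist's pose just before it. There is no depth.
- r.finish_job(): hands the job in; it is judged then, once.
The state is a dict: "time_s": time; "qpos": joint angles; "joint_velocities": joint speeds; "tau": joint torques, N m; "tcp_pos": TCP position; "eef_rot": TCP orientation; "force": force on the tool from outside, world axes, zero at the start; "torque": the same for the moment, N m; "grip_width": finger opening in m; "grip_force": force on a finger pad.
Only numpy, scipy, OpenCV 4.12 (cv2) and the standard library are available. Lean on these libraries where they do the work, as an engineer would, in place of code of your own. Each camera call takes 0.05 s, during which the arm holds its last target. There are 200 camera calls.

## Task

Press the dispenser's red plunger fully down once and let it come all the way back up, so that it puts out exactly one black lamp head. Then, with the fingers, push that head along the counter until it lies wholly on the green dot, never picking it up, and leave the other heads in the dispenser and everything else on the counter alone.

Things in the scene. Friction and masses are not known exactly. Their poses are not given: they have to be found in the camera images.
- dispenser: Grey dispenser fixed to the counter. Origin: on the counter under the centre of the square open-topped magazine; +x is the way a head comes out, z up. Magazine: x -34 to +36 mm, 80 wide, 52 high, outlet low in its +x face. Behind it (x -144 to -32) a housing, 80 wide, 46 high, carries the plunger; two small feet reach y=+-52 at its rear.
- plunger (a joint): plunger travel in m: 0 fully up, 0.040 fully down (straight down). Spring: about 6 N to start, 11 to 16 N at the bottom; when released it rises by itself, following the finger. It drives a pusher inside, 2.5 mm per mm. One full press puts one head out; the next head drops down as the plunger comes up, and any further press would put out another.
- plunger_top (a point): centre of the top of the red plunger cap, a flat disc 44 across and 12 thick on a 16 thick stem; 102 above the counter when up, 62 when fully down; 78 mm behind (-x) the dispenser's origin
- outlet (a point): on the counter, where the centre of a head comes to lie after one full press: 94 mm ahead (+x) of the dispenser's origin, 58 mm from the magazine's face (a head may slide a few mm further if the press is fast)
- head1: the bottom black solar lamp head of the stack, the one that comes out first: a flat disc 60 across, 16 high, about 45 g, with a dark panel on top; origin at the centre of its underside, z up. It slides flat on the counter.
- head2: the second black head of the stack, same size; it must stay in the magazine, dropping to the bottom
- head3: the top black head of the stack, same size; it must stay in the magazine
- green_dot: round green vinyl dot (with a thin white ring in it) stuck flat on the counter, 110 across, no noticeable thickness; origin at its centre. It lies to the left or right of where the head comes out, its centre 90 to 120 mm ahead (+x) of the dispenser's origin and 120 to 160 mm to the side
- orange_dot: the same dot in orange, on the other side; not the target
- white_head: bystander, to be left alone: white lamp head like the black ones, 60 across, 16 high, loose on the counter beside the dispenser (sizes in mm)
- glue_jar: bystander, to be left alone: small jar with yellow lid, 52 across, 75 high, beside the dispenser (sizes in mm)
- zinc_pot: bystander, to be left alone: zinc-coloured open pot, 96 across, 90 high (sizes in mm)
- clay_pot: bystander, to be left alone: terracotta open pot, 100 across, 85 high (sizes in mm)
- screwdriver: bystander, to be left alone: screwdriver lying on the counter (sizes in mm)
- path_light: bystander, to be left alone: black lamp head standing upside down with its clear stem pointing up, 136 high, behind the work, at its far side (sizes in mm)
- spray_bottle: bystander, to be left alone: green bottle with white cap, 56 across, 150 high, behind the work, at its far side (sizes in mm)
Not all that is in view belongs to the job. What is shaped like the dispenser but pink or purple is not meant.

How it is judged:
On the way, in this order (a step that is already met when the one before it is completed fails the run):
1. the plunger is pressed fully down (value of joint plunger above 0.036 m), for 0.02 s.
2. the plunger is back up and one head lies out of the dispenser (value of joint plunger below 0.003 m and x of head1 in the frame of dispenser above 0.08 m and horizontal distance between each of head2, head3 and dispenser below 0.012 m), for 0.1 s.
At the end, for the whole second after the job is handed in: The first head lies flat and at rest on the counter with its centre within 26 mm of the green dot's centre (wholly on the dot), the plunger is up (within 3 mm), and the other two heads are in the magazine (within 12 mm of its axis) (horizontal distance between head1 and green_dot below 0.026 m and height (world z) of head1 below 0.003 m and angle between head1's own z axis and vertical below 0.1 rad and linear speed of head1 below 0.01 m/s and value of joint plunger below 0.003 m and horizontal distance between each of head2, head3 and dispenser below 0.012 m); the robot touches nothing.
It fails at once if the head that was put out is lifted or tipped (underside centre more than 8 mm above the counter, or more than 0.35 rad from level) (height (world z) of head1 above 0.008 m or angle between head1's own z axis and vertical above 0.35 rad).
It fails at once if a second head is put out, or one is taken from the stack (horizontal distance between any of head2, head3 and dispenser above 0.02 m or height (world z) of head2 above 0.026 m or height (world z) of head3 above 0.042 m).
It fails at once if another thing on the counter is displaced by more than 20 mm (distance of any of white_head, glue_jar, zinc_pot, clay_pot, screwdriver, path_light, spray_bottle from where it was at the start of the episode above 0.02 m).
It also fails if it takes over 48 s, if anything falls off the work surface, if the arm or the gripper's body presses on something with over 40 N, if the wrist force passes 120 N, or if a joint passes its speed limit or range.

## Working session

There is one attempt and no reset: what is moved stays moved. The work goes in short steps, Python scripts to look and compute and a tool call to move; the robot and the scene stay as the last step left them, time stands still between calls to the robot, and variables do not carry over. Pictures are saved under pics/ and viewed, at most 10 in all, crops included, and the job is handed in when it is done.

Besides the shell and the picture viewer there is one more tool, called after "Request:" by a JSON object that holds its "method" and its "body". arm_command: Moves the arm, as the interface text tells. Its arguments: {"type":"object","properties":{"steps":{"type":"array"},"grip_force":{"type":"number"}},"required":["steps"]}

```bash
mkdir -p pics; cat > h.py <<'E'
import numpy as np, cv2
from plant import r
def ray(c,uv,view=None):
    K=np.array([[c['fx'],0,c['cx']],[0,c['fy'],c['cy']],[0,0,1.]])
    p=cv2.undistortPoints(np.array([[uv]],float),K,np.array(c['dist'],float))[0,0]
    V=np.array(c['view']); R,t=V[:3,:3],V[:3,3]
    return -R.T@t, R.T@np.array([p[0],p[1],1])
def onz(c,uv,z):
    o,d=ray(c,uv); return o+d*(z-o[2])/d[2]
E
python3 - <<'E'
from h import *
for n in ("top","scene"):
    c=r.camera(n); cv2.imwrite(f"pics/{n}0.png",c['color']); np.save(n+"0.npy",c,allow_pickle=True)
    im=cv2.cvtColor(c['color'],cv2.COLOR_BGR2HSV)
    for nm,lo,hi,z in (("green",(40,80,50),(85,255,255),0),("orange",(8,120,100),(22,255,255),0),("red",(0,150,80),(6,255,255),.102),("red2",(174,150,80),(180,255,255),.102)):
        m=cv2.inRange(im,lo,hi); k,_,s,ce=cv2.connectedComponentsWithStats(m)
        for i in range(1,k):
            if s[i,4]>60: print(n,nm,ce[i].round(1),s[i],onz(c,ce[i],z).round(3))
print(r.observe()['tcp_pos'],r.observe()['eef_rot'],r.observe()['time_s'])
E
```

```text
top green [235.4 118.2] [227 110  17  15 162] [0.8   0.095 0.   ]
top green [326. 170.] [311 154  33  33 117] [ 0.624 -0.193  0.   ]
top green [326.6 169.6] [315 158  24  24 438] [ 0.625 -0.195  0.   ]
top orange [401.5  92.7] [393  71  26  34 119] [ 0.876 -0.456  0.   ]
top orange [247.5 163.1] [231 147  34  33 206] [0.652 0.059 0.   ]
top orange [247.9 163.2] [236 152  25  24 468] [0.652 0.057 0.   ]
top orange [125.5 185.5] [117 174  18  25 316] [0.59  0.455 0.   ]
top red [285.4 225.6] [279 219  14  14 160] [ 0.45  -0.051  0.102]
top red [125.1 244.4] [110 238  30  13 182] [0.406 0.423 0.102]
top red [431.2 259.7] [425 254  13  12 125] [ 0.336 -0.483  0.102]
top red [223.4 278.5] [218 273  12  12 112] [0.301 0.134 0.102]
top red [346.5 288.1] [340 282  14  13 133] [ 0.263 -0.225  0.102]
scene green [499.1 102. ] [ 487   53   25   88 1352] [-0.323  1.735  0.   ]
scene green [508.9 156.1] [502 138  10  31 102] [0.321 1.22  0.   ]
scene green [471.5 173.5] [461 159  23  29 308] [0.429 0.945 0.   ]
scene green [299.6 236.8] [291 226  18  21 309] [0.68  0.137 0.   ]
scene green [188.1
[... 746 characters left out ...]
369 182  29  33 680] [0.518 0.505 0.   ]
scene orange [272.1 233.9] [260 227  25  15 289] [0.65  0.059 0.   ]
scene orange [ 87.1 301.2] [  60  261   50   64 1188] [ 0.819 -0.457  0.   ]
scene red [348.3  51. ] [333  38  31  28 719] [-1.304  1.203  0.102]
scene red [ 2.  64.2] [  0  47   8  31 124] [-1.233 -1.159  0.102]
scene red [113.7  72.9] [100  71  28   5 104] [-0.922 -0.477  0.102]
scene red [ 89.8 173.9] [ 84 171  12   7  64] [ 0.345 -0.481  0.102]
scene red [225.  178.2] [220 175  11   8  67] [ 0.459 -0.052  0.102]
scene red [356.  178.3] [346 174  21  10 111] [0.542 0.373 0.102]
[0.22360622 0.52925976 0.20898065] [-1.68978944e-04  1.98542353e-01  9.80092011e-01 -7.45757482e-04] 0.1
```

View pics/top0.png

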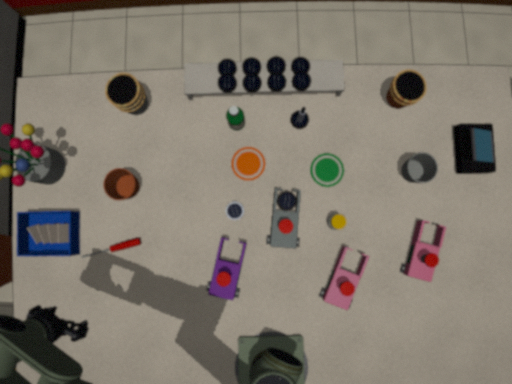

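View pics/scene0.png

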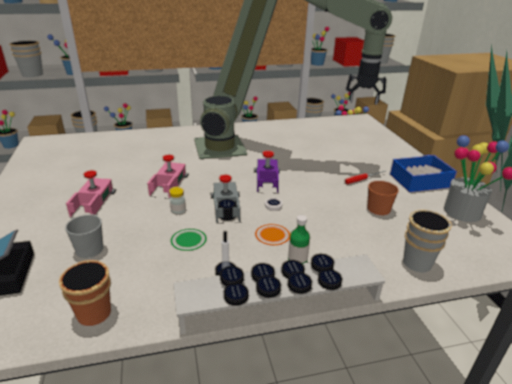

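Grey dispenser candidates: grey body with plunger at top (285,225); purple (223,278), pink (346,288) and pink (431,260) are decoys. Only the grey one fits; its green dot is at (326,170) and the orange dot at (248,163). I'll confirm this in a crop.

```bash
python3 - <<'E'
from h import *
c=np.load("top0.npy",allow_pickle=True).item(); im=c['color']
cv2.imwrite("pics/crop.png",cv2.resize(im[135:260,215:365],None,fx=5,fy=4.8*5/4.8,interpolation=cv2.INTER_CUBIC)[:600])
hsv=cv2.cvtColor(im,cv2.COLOR_BGR2HSV); g=cv2.cvtColor(im,cv2.COLOR_BGR2GRAY)
m=cv2.inRange(g,0,60); m[:180]=0;m[225:]=0;m[:,:262]=0;m[:,312:]=0
k,_,s,ce=cv2.connectedComponentsWithStats(m)
for i in range(1,k):
    if s[i,4]>20: print("dark",ce[i],s[i],onz(c,ce[i],.048))
print("plunger",onz(c,(285.4,225.6),.102))
for n,uv,z in (("white",(235,210),.016),("jar",(339,220),.075)): print(n,onz(c,uv,z))
m=cv2.inRange(g,80,150); m[:180]=0;m[252:]=0;m[:,:262]=0;m[:,304:]=0
cs,_=cv2.findContours(m,0,2); q=max(cs,key=cv2.contourArea)
b=cv2.boxPoints(cv2.minAreaRect(q)); print(b,[onz(c,p,.048).round(3) for p in b], cv2.minAreaRect(q))
E
```

```text
dark [286.6137931  200.69310345] [277 192  21  19 290] [ 0.52594357 -0.06006447  0.048     ]
plunger [ 0.45041139 -0.05102783  0.102     ]
white [0.50231937 0.10091914 0.016     ]
jar [ 0.46250661 -0.21433038  0.075     ]
[[261.99997 250.99997]
 [261.99997 179.99997]
 [302.99997 179.99997]
 [302.99997 250.99997]] [array([0.374, 0.019, 0.048]), array([0.592, 0.014, 0.048]), array([ 0.588, -0.112,  0.048]), array([ 0.371, -0.106,  0.048])] ((282.4999694824219, 215.49996948242188), (40.99999237060547, 70.99998474121094), -0.0)
```

View pics/crop.png

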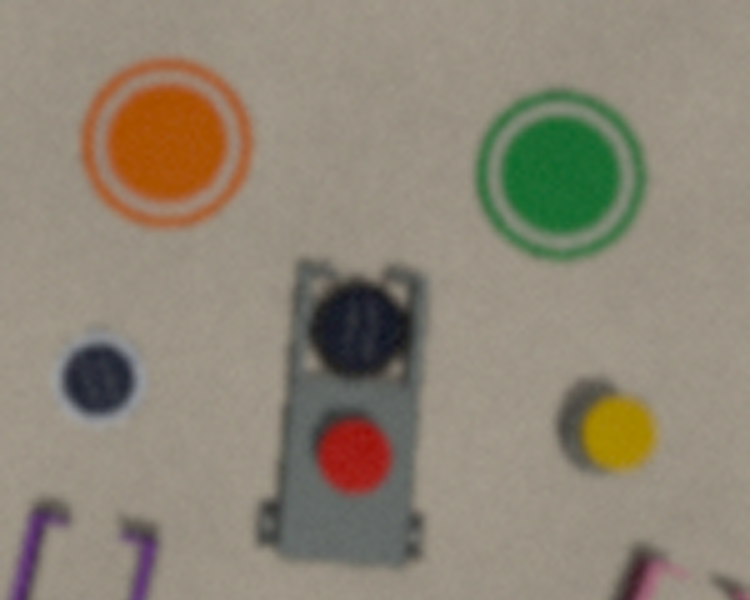

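The crop confirms it: grey dispenser with red cap at crop (354,455), black stack at (358,328), green dot on its right at (560,175). Plunger is at about (0.450,-0.051) and the stack at (0.526,-0.060). The spacing is 76 mm against 78 expected, yaw about -6°. So the outlet should be near (0.62,-0.07), and the dot is at (0.625,-0.194). Next I move above the plunger with the fingers shut.

Request:
{"method": "arm_command", "body": {"steps": [[[16, -41, -2], [0, 0, -5], 0], [[32, -82, -4], [0, 0, -10], 0], [[48, -124, -6], [0, 0, -15], 0], [[64, -165, -8], [0, 0, -20], 0], [[81, -207, -10], [0, 0, -25], 0], [[97, -248, -12], [0, 0, -30], 0], [[113, -290, -14], [0, 0, -35], 0], [[129, -331, -16], [0, 0, -40], 0], [[145, -373, -18], [0, 0, -45], 0], [[161, -414, -20], [0, 0, -50], 0], [[177, -456, -22], [0, 0, -55], 0], [[194, -497, -24], [0, 0, -60], 0], [[210, -539, -26], [0, 0, -65], 0], [[226, -580, -28], [0, 0, -67], 0], [[226, -580, -28], [0, 0, -67], 0], [[226, -580, -28], [0, 0, -67], 0]]}}

```text
time_s: 2.1
tcp_pos: [0.4492, -0.05, 0.1814]
eef_rot: [-0.001, 0.707, 0.708, -0.0]
force: [-0.8, -0.3, -0.1]
grip_width: -0.0001
grip_force: 0.0
```

```bash
python3 - <<'E'
from h import *
from scipy.spatial.transform import Rotation as Ro
s=r.observe(); c=r.camera("wrist")
q=s['eef_rot']; T=np.eye(4); T[:3,:3]=Ro.from_quat([q[1],q[2],q[3],q[0]]).as_matrix(); T[:3,3]=s['tcp_pos']
c['view']=np.linalg.inv(T@np.array(c['tool_from_camera']))
print(s['tcp_pos'],T[:3,:3].round(2),s['grip_width'],s['force'],s['time_s'])
cv2.imwrite("pics/w1.png",c['color'])
h=cv2.cvtColor(c['color'],cv2.COLOR_BGR2HSV)
m=cv2.inRange(h,(0,150,60),(6,255,255))|cv2.inRange(h,(174,150,60),(180,255,255))
k,_,st,ce=cv2.connectedComponentsWithStats(m)
for i in range(1,k):
    if st[i,4]>200: print(ce[i],st[i],onz(c,ce[i],.102))
E
```

```text
[ 0.44922876 -0.05001633  0.18136161] [[-0.  1. -0.]
 [ 1.  0.  0.]
 [ 0. -0. -1.]] -6.278406066662315e-05 [-0.77036815 -0.29392879 -0.08994882] 2.1
[253.54006243 190.11758585] [ 229  166   50   49 1922] [ 0.44760088 -0.05009439  0.102     ]
```

View pics/w1.png

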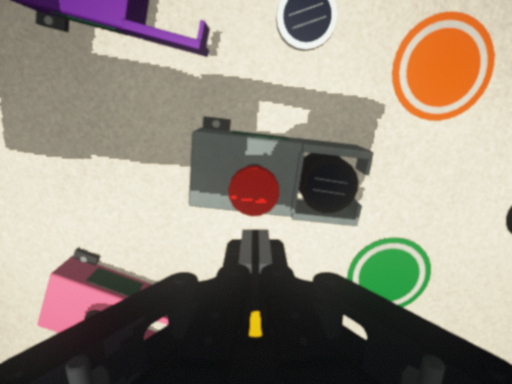

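The wrist view shows the red cap at (254,190), which puts it at (0.448,-0.050), under the tool as planned. Pressing now.

Request:
{"method": "arm_command", "body": {"steps": [[[-1, 0, -35], [0, 0, 0], 0], [[-1, 0, -65], [0, 0, 0], 0], [[-1, 0, -76], [0, 0, 0], 0], [[-1, 0, -80], [0, 0, 0], 0], [[-1, 0, -84], [0, 0, 0], 0], [[-1, 0, -88], [0, 0, 0], 0], [[-1, 0, -92], [0, 0, 0], 0], [[-1, 0, -96], [0, 0, 0], 0], [[-1, 0, -100], [0, 0, 0], 0], [[-1, 0, -104], [0, 0, 0], 0], [[-1, 0, -108], [0, 0, 0], 0], [[-1, 0, -112], [0, 0, 0], 0], [[-1, 0, -116], [0, 0, 0], 0], [[-1, 0, -119], [0, 0, 0], 0], [[-1, 0, -120], [0, 0, 0], 0], [[-1, 0, -120], [0, 0, 0], 0]]}}

```text
time_s: 4.15
tcp_pos: [0.4489, -0.0504, 0.0627]
eef_rot: [0.0, 0.707, 0.708, 0.0]
force: [-3.7, -0.2, 10.2]
grip_width: 0.0001
grip_force: 5.0
```

Request:
{"method": "arm_command", "body": {"steps": [[[0, 0, -1], [0, 0, 0], 0], [[0, 0, -2], [0, 0, 0], 0], [[0, 0, -2], [0, 0, 0], 0]]}}

```text
time_s: 4.53
tcp_pos: [0.4489, -0.0504, 0.0606]
eef_rot: [0.0, 0.707, 0.708, 0.0]
force: [-3.6, 0.5, 8.6]
grip_width: -0.0001
grip_force: 4.7
```

Request:
{"method": "arm_command", "body": {"steps": [[[0, 0, -1], [0, 0, 0], 0], [[0, 0, -2], [0, 0, 0], 0], [[0, 0, -3], [0, 0, 0], 0], [[0, 0, -3], [0, 0, 0], 0]]}}

```text
time_s: 5.03
tcp_pos: [0.4489, -0.0504, 0.0576]
eef_rot: [0.0, 0.707, 0.708, 0.0]
force: [-3.0, 0.8, 10.1]
grip_width: 0.0
grip_force: 4.8
```

```bash
python3 - <<'E'
from h import *
c=r.camera("scene"); cv2.imwrite("pics/s2.png",cv2.resize(c['color'][140:270,150:320],None,fx=4,fy=4,interpolation=cv2.INTER_CUBIC))
s=r.observe(); print(s['tcp_pos'],s['force'])
E
```

```text
[ 0.44894807 -0.05039298  0.05763492] [-3.00901253  0.1841608   9.7482996 ]
```

View pics/s2.png

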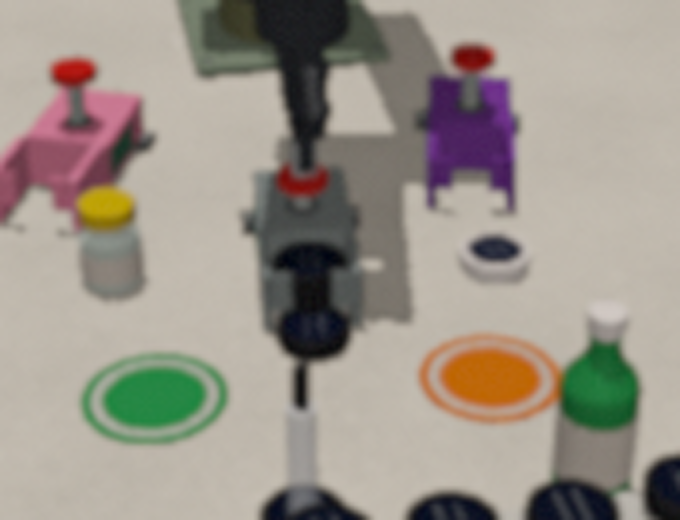

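The crop shows the head partly out at (314,333) and the cap still above the housing at (303,182), with some stem showing. I'll measure how far the head has come.

```bash
python3 - <<'E'
from h import *
for n,a,b in (("top",None,None),("scene",None,None)):
    c=r.camera(n); g=cv2.cvtColor(c['color'],cv2.COLOR_BGR2GRAY)
    m=cv2.inRange(g,0,60)
    if n=="top": m[:160]=0;m[215:]=0;m[:,265:312][:]*=1;m[:,:265]=0;m[:,310:]=0
    else: m[:216]=0;m[232:]=0;m[:,:210]=0;m[:,250:]=0
    k,_,s,ce=cv2.connectedComponentsWithStats(m)
    for i in range(1,k):
        if s[i,4]>20: print(n,ce[i],s[i],onz(c,ce[i],.016))
    h=cv2.cvtColor(c['color'],cv2.COLOR_BGR2HSV); m=cv2.inRange(h,(0,150,60),(6,255,255)); k,_,s,ce=cv2.connectedComponentsWithStats(m)
    for i in range(1,k):
        if s[i,4]>20 and n=="scene" and 200<ce[i][0]<250: print("red",ce[i],s[i])
    if n=="scene":
        V=np.array(c['view']);K=np.array([[c['fx'],0,c['cx']],[0,c['fy'],c['cy']],[0,0,1.]])
        for z in (.062,.07,.08,.09,.102):
            p=cv2.projectPoints(np.array([[.4485,-.0505,z]]),cv2.Rodrigues(V[:3,:3])[0],V[:3,3],K,np.array(c['dist'],float))[0]; print(z,p.ravel())
E
```

```text
top [286.23208723 196.71806854] [270 177  31  38 642] [ 0.54009576 -0.06123881  0.016     ]
scene [227.9754902 222.1127451] [219 216  19  14 204] [ 0.58385792 -0.06551729  0.016     ]
red [225.10204082 185.67346939] [220 182  12   7  49]
0.062 [225.01150575 187.16556688]
0.07 [224.97827049 185.09351146]
0.08 [224.93643592 182.4850185 ]
0.09 [224.89427507 179.8558289 ]
0.102 [224.843246   176.67313575]
```

The cap is down about 27 mm by the image and the head is at x≈0.585. The 10 N force agrees with a partial press. I'll keep pressing until the force shows the stop.

Request:
{"method": "arm_command", "body": {"steps": [[[0, 0, -3], [0, 0, 0], 0], [[0, 0, -6], [0, 0, 0], 0], [[0, 0, -8], [0, 0, 0], 0], [[0, 0, -8], [0, 0, 0], 0]]}}

```text
time_s: 5.68
tcp_pos: [0.4489, -0.0504, 0.0495]
eef_rot: [0.0, 0.707, 0.708, 0.0]
force: [-2.4, -0.2, 9.7]
grip_width: -0.0003
grip_force: 4.6
```

```bash
cat > m.py <<'E'
from h import *
s=r.observe(); print(s['tcp_pos'],s['force'],s['time_s'])
c=r.camera("scene"); g=cv2.cvtColor(c['color'],cv2.COLOR_BGR2GRAY)
m=cv2.inRange(g,0,60); m[:205]=0;m[240:]=0;m[:,:205]=0;m[:,250:]=0
k,_,t,ce=cv2.connectedComponentsWithStats(m)
for i in range(1,k):
    if t[i,4]>20: print("dark",ce[i],t[i],onz(c,ce[i],.016)); print("front edge z0",onz(c,(ce[i][0],t[i,1]+t[i,3]),0.0))
h=cv2.cvtColor(c['color'],cv2.COLOR_BGR2HSV); m=cv2.inRange(h,(0,150,60),(6,255,255)); k,_,t,ce=cv2.connectedComponentsWithStats(m)
for i in range(1,k):
    if t[i,4]>20 and 200<ce[i][0]<250: print("red",ce[i],t[i])
E
python3 m.py
```

```text
[ 0.44892278 -0.05038204  0.04952186] [-2.44130056 -0.20634549  9.65322807] 5.675
dark [227.2        210.08666667] [218 205  19  13 150] [ 0.51736619 -0.05599729  0.016     ]
front edge z0 [ 0.53891112 -0.0600519   0.        ]
dark [228.17412935 227.15422886] [221 220  16  20 201] [ 0.60994628 -0.06964114  0.016     ]
front edge z0 [ 0.65192828 -0.07744299  0.        ]
red [225.03921569 187.58823529] [220 184  12   7  51]
```

Request:
{"method": "arm_command", "body": {"steps": [[[0, 0, -2], [0, 0, 0], 0], [[0, 0, -4], [0, 0, 0], 0], [[0, 0, -5], [0, 0, 0], 0], [[0, 0, -5], [0, 0, 0], 0]]}}

```text
time_s: 6.22
tcp_pos: [0.449, -0.0504, 0.0446]
eef_rot: [0.0, 0.707, 0.708, 0.0]
force: [-3.1, -0.4, 9.6]
grip_width: 0.0001
grip_force: 5.0
```

```bash
python3 m.py; python3 - <<'E'
from h import *
c=r.camera("scene"); cv2.imwrite("pics/s3.png",cv2.resize(c['color'][140:270,150:320],None,fx=4,fy=4,interpolation=cv2.INTER_CUBIC))
E
```

```text
[ 0.44895178 -0.05039753  0.0446143 ] [-3.0907876  -0.44459227  9.57558117] 6.225
dark [227.14666667 210.02666667] [218 205  19  13 150] [ 0.51698739 -0.05610499  0.016     ]
front edge z0 [ 0.53887697 -0.06022017  0.        ]
dark [228.595 229.335] [221 223  17  17 200] [ 0.62114367 -0.07038704  0.016     ]
front edge z0 [ 0.65218141 -0.07621598  0.        ]
red [225.25454545 188.90909091] [220 185  12   8  55]
```

View pics/s3.png

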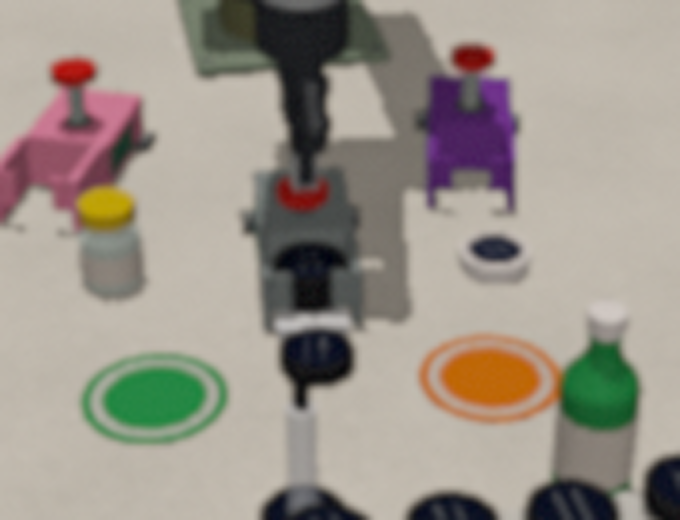

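The head is at crop (316,355), clear of the magazine, and the cap is almost down at (303,192), with no stop felt yet. A few mm more.

Request:
{"method": "arm_command", "body": {"steps": [[[0, 0, -1], [0, 0, 0], 0], [[0, 0, -2], [0, 0, 0], 0], [[0, 0, -3], [0, 0, 0], 0], [[0, 0, -3], [0, 0, 0], 0]]}}

```text
time_s: 6.82
tcp_pos: [0.4489, -0.0504, 0.0417]
eef_rot: [0.0, 0.707, 0.708, 0.0]
force: [-3.0, 0.2, 9.7]
grip_width: -0.0001
grip_force: 5.3
```

```bash
python3 m.py
```

```text
[ 0.4489245  -0.05039983  0.04168246] [-3.0482857   0.24036897  9.70315986] 6.825
dark [227.18120805 210.04026846] [218 205  19  13 149] [ 0.51708767 -0.05600913  0.016     ]
front edge z0 [ 0.53889909 -0.06011119  0.        ]
dark [228.74371859 230.61809045] [221 224  17  16 199] [ 0.62759139 -0.07111214  0.016     ]
front edge z0 [ 0.65227086 -0.07578238  0.        ]
red [225.03921569 189.58823529] [220 186  12   7  51]
```

Request:
{"method": "arm_command", "body": {"steps": [[[0, 0, -1], [0, 0, 0], 0], [[0, 0, -2], [0, 0, 0], 0], [[0, 0, -3], [0, 0, 0], 0], [[0, 0, -3], [0, 0, 0], 0]]}}

```text
time_s: 7.38
tcp_pos: [0.4491, -0.0504, 0.0403]
eef_rot: [0.001, 0.707, 0.708, 0.0]
force: [-7.4, 0.4, 26.0]
grip_width: 0.0001
grip_force: 13.0
```

```bash
python3 m.py
```

```text
[ 0.44908381 -0.05038976  0.04028905] [-7.40415147  0.39274847 25.9719186 ] 7.375
dark [227.2027027  209.99324324] [218 205  19  13 148] [ 0.51683129 -0.05589213  0.016     ]
front edge z0 [ 0.53891285 -0.06004337  0.        ]
dark [228.85929648 231.16080402] [221 225  17  15 199] [ 0.63033278 -0.07126186  0.016     ]
front edge z0 [ 0.65234037 -0.0754454   0.        ]
red [225.14814815 189.64814815] [220 186  12   7  54]
```

The force jumped to 26 N, so the stop is reached. Contact is about 22 mm above the reported TCP, and I'll check that offset before pushing. Now a gentle release.

Request:
{"method": "arm_command", "body": {"steps": [[[0, 0, 3], [0, 0, 0], 0], [[0, 0, 8], [0, 0, 0], 0], [[0, 0, 13], [0, 0, 0], 0], [[0, 0, 18], [0, 0, 0], 0], [[0, 0, 23], [0, 0, 0], 0], [[0, 0, 28], [0, 0, 0], 0], [[0, 0, 33], [0, 0, 0], 0], [[0, 0, 38], [0, 0, 0], 0], [[0, 0, 43], [0, 0, 0], 0], [[0, 0, 50], [0, 0, 0], 0], [[0, 0, 60], [0, 0, 0], 0], [[0, 0, 80], [0, 0, 0], 0], [[0, 0, 110], [0, 0, 0], 0], [[0, 0, 130], [0, 0, 0], 0], [[0, 0, 130], [0, 0, 0], 0]]}}

```text
time_s: 9.3
tcp_pos: [0.4499, -0.0505, 0.1692]
eef_rot: [0.002, 0.707, 0.708, 0.001]
force: [0.3, 0.1, 0.0]
grip_width: -0.0003
grip_force: 0.0
```

```bash
python3 m.py; python3 - <<'E'
from h import *
c=r.camera("scene"); s=r.observe()
V=np.array(c['view']);K=np.array([[c['fx'],0,c['cx']],[0,c['fy'],c['cy']],[0,0,1.]])
p=cv2.projectPoints(np.array([s['tcp_pos']]),cv2.Rodrigues(V[:3,:3])[0],V[:3,3],K,np.array(c['dist'],float))[0].ravel(); print(p)
im=c['color'].copy(); cv2.imwrite("pics/s4.png",cv2.resize(im[120:270,150:320],None,fx=4,fy=4,interpolation=cv2.INTER_CUBIC)); print((p-[150,120])*4)
c=r.camera("top"); g=cv2.cvtColor(c['color'],cv2.COLOR_BGR2GRAY); m=cv2.inRange(g,0,60); m[:145]=0;m[215:]=0;m[:,:265]=0;m[:,312:]=0
k,_,t,ce=cv2.connectedComponentsWithStats(m)
for i in range(1,k):
    if t[i,4]>20: print("top",ce[i],t[i],onz(c,ce[i],.016))
E
```

```text
[ 0.44989397 -0.0504717   0.16922341] [0.3428568  0.07964013 0.02003247] 9.3
dark [227.36216216 211.22702703] [219 205  19  15 185] [ 0.5239893  -0.05665671  0.016     ]
front edge z0 [ 0.54999001 -0.06151894  0.        ]
dark [228.83980583 230.91747573] [221 224  17  16 206] [ 0.62912448 -0.07109959  0.016     ]
front edge z0 [ 0.65232865 -0.07550223  0.        ]
red [225.13513514 178.35135135] [220 175  11   8  74]
[224.6214614  158.79490873]
[298.4858456  155.17963494]
top [288.18099548 171.77375566] [280 164  17  17 221] [ 0.61896613 -0.06974265  0.016     ]
top [286.09070295 203.18820862] [270 192  42  23 441] [ 0.51972396 -0.0602023   0.016     ]
```

View pics/s4.png

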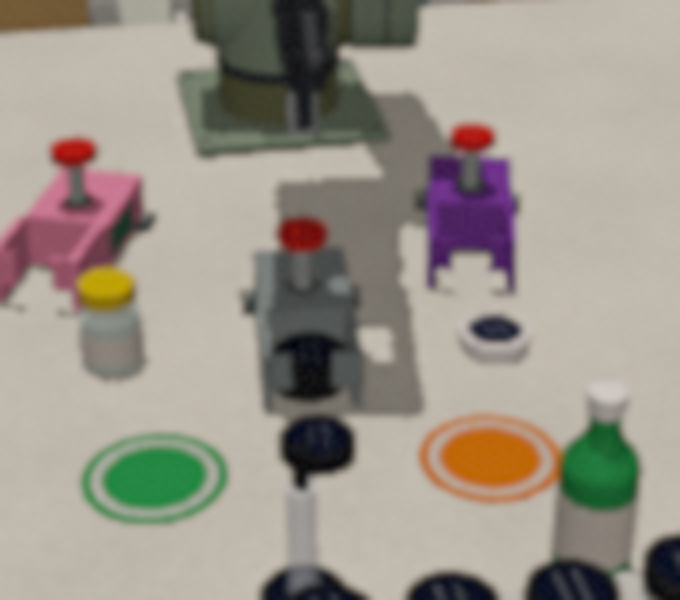

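The plunger is back up, with the cap at crop (303,235), the same as at the start. Head1 is out at top (288,172), i.e. (0.619,-0.070). The fingertips show at crop (303,128) against a projected TCP at (298,155). So the real tips are about 22 mm above the reported TCP, which matches the press, and I'll allow for that. Next I move to the +y side of the head, fingers about 40 mm apart.

Request:
{"method": "arm_command", "body": {"steps": [[[35, 11, 0], [0, 0, 0], 47], [[70, 22, 0], [0, 0, 0], 47], [[105, 33, 0], [0, 0, 0], 47], [[140, 45, 0], [0, 0, 0], 47], [[169, 60, 0], [0, 0, 0], 47], [[169, 60, -40], [0, 0, 0], 47], [[169, 60, -80], [0, 0, 0], 47], [[169, 60, -120], [0, 0, 0], 47], [[169, 60, -150], [0, 0, 0], 47], [[169, 60, -165], [0, 0, 0], 47], [[169, 60, -172], [0, 0, 0], 47], [[169, 60, -172], [0, 0, 0], 47]]}}

```text
time_s: 10.95
tcp_pos: [0.6181, 0.0097, -0.0041]
eef_rot: [0.0, 0.707, 0.708, 0.0]
force: [-0.4, 0.1, 0.0]
grip_width: 0.0401
grip_force: 0.0
```

```bash
python3 - <<'E'
from h import *
c=r.camera("scene"); s=r.observe(); print(s['tcp_pos'],s['force'],s['grip_width'])
cv2.imwrite("pics/s5.png",cv2.resize(c['color'][160:260,170:290],None,fx=6,fy=6,interpolation=cv2.INTER_CUBIC))
E
```

```text
[ 0.61848347  0.00967637 -0.00349496] [ 0.40606109  0.19933228 -0.00783954] 0.04041241325320028
```

View pics/s5.png

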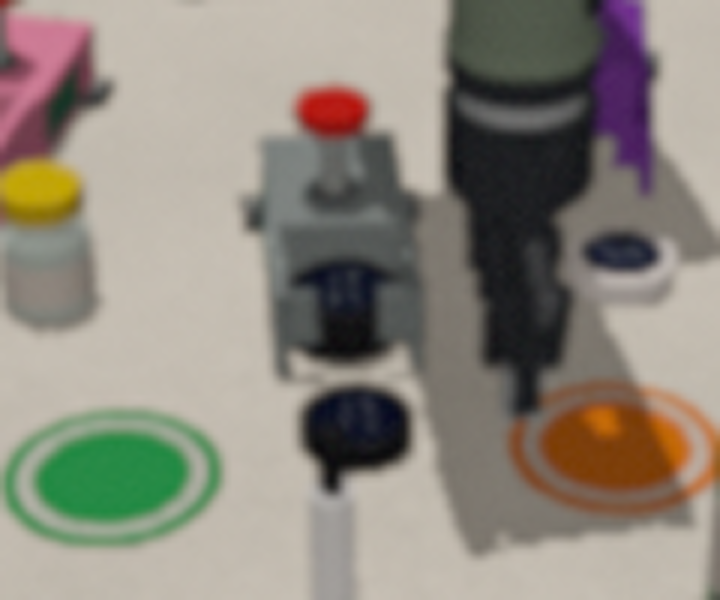

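The picture shows the fingers at crop (524,412) still above the counter, well to the +y side of the head at (357,427). I'll lower them guardedly.

Request:
{"method": "arm_command", "body": {"steps": [[[0, 0, -5], [0, 0, 0], 47], [[0, 0, -10], [0, 0, 0], 47], [[0, 0, -14], [0, 0, 0], 47], [[0, 0, -14], [0, 0, 0], 47]]}}

```text
time_s: 11.5
tcp_pos: [0.6175, 0.0097, -0.0187]
eef_rot: [-0.0, 0.707, 0.708, -0.0]
force: [0.1, 0.5, 1.0]
grip_width: 0.0402
grip_force: 0.0
```

```bash
python3 - <<'E'
from h import *
c=r.camera("scene"); s=r.observe(); print(s['tcp_pos'],s['force'])
g=cv2.cvtColor(c['color'],cv2.COLOR_BGR2GRAY)[215:242,250:266]; print(g[:, 2:13:1])
V=np.array(c['view']);K=np.array([[c['fx'],0,c['cx']],[0,c['fy'],c['cy']],[0,0,1.]])
for z in (0,.01,.02):
  print(z,cv2.projectPoints(np.array([[.645,.0097,z]]),cv2.Rodrigues(V[:3,:3])[0],V[:3,3],K,np.array(c['dist'],float))[0].ravel())
E
```

```text
[ 0.61770247  0.00966109 -0.01844363] [0.21112162 0.70993149 1.27110982]
[[ 32  30  29  28  26  27  35  46  58  57  48]
 [ 31  29  31  29  24  25  32  45  52  53  44]
 [ 27  28  29  30  22  27  34  45  51  49  39]
 [ 28  30  30  27  29  25  29  38  39  39  32]
 [ 27  24  27  27  26  24  28  30  32  29  27]
 [ 26  24  27  28  27  28  29  27  27  28  29]
 [ 27  29  27  23  22  28  31  26  24  25  34]
 [ 25  26  24  26  23  28  29  32  28  27  36]
 [ 33  36  36  30  31  28  30  31  32  29  41]
 [ 65  66  59  42  29  28  32  33  35  38  46]
 [100  94  77  53  34  26  29  37  50  58  64]
 [115 105  88  64  38  28  30  49  70  82  88]
 [117 106  91  66  41  29  32  57  83  98 103]
 [111 104  90  68  39  30  36  64  92 105 104]
 [109 101  91  68  38  27  36  64  93 102  95]
 [108 102  90  67  38  25  34  62  87  93  84]
 [110 102  87  60  38  28  40  60  81  84  78]
 [115 107  93  70  55  57  66  74  83  79  76]
 [119 115 104  88  84  91  95  94  86  79  75]
 [122 118 110  95  92 102 107 100  87  77  75]
 [122 119 109  94  86  99 108 104  90  80  75]
 [123 120 113  98  86  91 103 106  98  83  76]
 [122 122 119 107  91  87  98 106 104  94  81]
 [122 121 121 114 101  86  89 100 106 103  93]
 [122 123 121 118 109  95  86  89 100 104 104]
 [122 122 122 121 116 108  95  87  89  99 104]
 [122 123 122 121 120 116 110 100  92  91  96]]
0 [256.01247552 235.01572817]
0.01 [256.10092536 232.37740125]
0.02 [256.19014335 229.71612564]
```

The fingertips are at about 10 mm. I'll go 4 mm lower, then push toward -y at about 70 mm/s, with the last part to follow after a check.

Request:
{"method": "arm_command", "body": {"steps": [[[1, 0, -2], [0, 0, 0], 47], [[1, 0, -4], [0, 0, 0], 47], [[1, 0, -4], [0, 0, 0], 47]]}}

```text
time_s: 11.92
tcp_pos: [0.6187, 0.0097, -0.0225]
eef_rot: [-0.0, 0.707, 0.708, -0.0]
force: [0.2, -0.3, 0.3]
grip_width: 0.0402
grip_force: 0.0
```

Request:
{"method": "arm_command", "body": {"steps": [[[0, -10, 0], [0, 0, 0], 47], [[0, -20, 0], [0, 0, 0], 47], [[0, -28, 0], [0, 0, 0], 47], [[0, -34, 0], [0, 0, 0], 47], [[0, -40, 0], [0, 0, 0], 47], [[0, -46, 0], [0, 0, 0], 47], [[1, -52, 0], [0, 0, 0], 47], [[1, -58, 0], [0, 0, 0], 47], [[1, -65, 0], [0, 0, 0], 47], [[2, -72, 0], [0, 0, 0], 47], [[2, -79, 0], [0, 0, 0], 47], [[3, -86, 0], [0, 0, 0], 47], [[3, -93, 0], [0, 0, 0], 47], [[4, -100, 0], [0, 0, 0], 47], [[4, -100, 0], [0, 0, 0], 47]]}}

```text
time_s: 13.8
tcp_pos: [0.6229, -0.091, -0.0223]
eef_rot: [0.0, 0.707, 0.707, 0.0]
force: [-0.1, -0.2, -0.3]
grip_width: 0.04
grip_force: 0.0
```

```bash
python3 - <<'E'
from h import *
c=r.camera("scene"); s=r.observe(); print(s['tcp_pos'],s['force'],s['time_s'])
cv2.imwrite("pics/s6.png",cv2.resize(c['color'][160:260,150:270],None,fx=6,fy=6,interpolation=cv2.INTER_CUBIC))
g=cv2.cvtColor(c['color'],cv2.COLOR_BGR2GRAY); m=cv2.inRange(g,0,60); m[:215]=0;m[250:]=0;m[:,:170]=0;m[:,235:]=0
k,_,t,ce=cv2.connectedComponentsWithStats(m)
for i in range(1,k):
    if t[i,4]>20: print(ce[i],t[i],onz(c,ce[i],.014))
E
```

```text
[ 0.6228528  -0.09062267 -0.02229669] [-0.008486    0.70805273  0.67000026] 13.85
[218.42058166 228.64205817] [203 215  31  27 447] [ 0.60882951 -0.09955162  0.014     ]
```

View pics/s6.png

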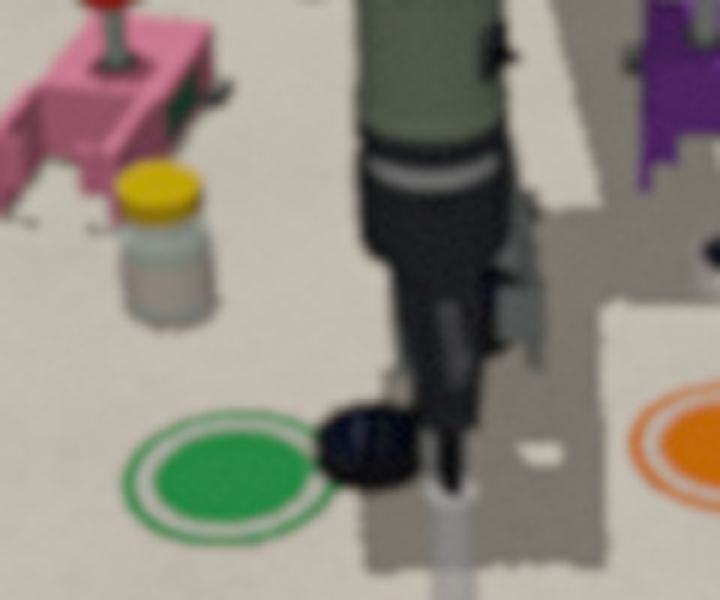

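The fingers have hold of the head and it slides flat. It is at crop (370,447), just entering the dot, whose centre is at (233,477). I'll compute how far remains.

```bash
python3 - <<'E'
from h import *
c=r.camera("scene"); s=r.observe()
print("scene head", onz(c,(150+370/6,160+436/6),.016), onz(c,(150+370/6,160+447/6),.008), "left edge",onz(c,(150+319/6,160+447/6),.008))
c=r.camera("top"); g=cv2.cvtColor(c['color'],cv2.COLOR_BGR2GRAY); h=cv2.cvtColor(c['color'],cv2.COLOR_BGR2HSV)
m=((g<60)*255).astype(np.uint8)[150:200,270:345]
for y in range(6,40,2): print(''.join('#' if v else '.' for v in m[y]))
print("dot",onz(c,(326.3,169.8),0), "px x of row 170 y-values", [onz(c,(270+i,172),.016).round(3)[:2] for i in (20,25,30,35,40,45)])
E
```

```text
scene head [ 0.62738161 -0.12285864  0.016     ] [ 0.62583896 -0.12288555  0.008     ] left edge [ 0.62072359 -0.14778447  0.008     ]
...........#...#.....................................##...#................
..........##...#....................................###...#................
..........##...#....................................###...#................
..........##...#....................................###...#................
..........##...#...................................#####..#................
..............##..................................#####...##...............
..............#...#########......................#######..##...............
..........#...#...#########.........##.###.#....########..##...............
..........#...#...##########################....########..##...............
..........#..##....########################......#######..##...............
.............##......#####################.......#######..##...............
.........#...#........###############............#######..##...............
.............#..............#.#..................#######..##...............
.............#...................#...............#######..##...............
..........................................#................#...............
.............................#.#...#.......................................
.......#............########################...............................
dot [ 0.62438188 -0.19365468  0.        ] px x of row 170 y-values [array([ 0.618, -0.075]), array([ 0.618, -0.091]), array([ 0.617, -0.107]), array([ 0.617, -0.123]), array([ 0.617, -0.139]), array([ 0.616, -0.155])]
```

The head is at about (0.624,-0.122) and the dot at (0.624,-0.194), so I push 72 mm more, slowing at the end.

Request:
{"method": "arm_command", "body": {"steps": [[[0, -5, 0], [0, 0, 0], 47], [[0, -11, 0], [0, 0, 0], 47], [[0, -18, 0], [0, 0, 0], 47], [[0, -25, 0], [0, 0, 0], 47], [[0, -32, 0], [0, 0, 0], 47], [[0, -39, 0], [0, 0, 0], 47], [[0, -46, 0], [0, 0, 0], 47], [[0, -53, 0], [0, 0, 0], 47], [[0, -59, 0], [0, 0, 0], 47], [[0, -64, 0], [0, 0, 0], 47], [[0, -68, 0], [0, 0, 0], 47], [[0, -70, 0], [0, 0, 0], 47], [[0, -72, 0], [0, 0, 0], 47], [[0, -72, 0], [0, 0, 0], 47], [[0, -65, 0], [0, 0, 0], 47], [[0, -50, 0], [0, 0, 0], 47], [[0, -35, 0], [0, 0, 0], 47]]}}

```text
time_s: 16.08
tcp_pos: [0.6227, -0.1239, -0.0223]
eef_rot: [-0.0, 0.706, 0.708, 0.0]
force: [0.4, 0.4, -0.5]
grip_width: 0.0396
grip_force: 0.0
```

Request:
{"method": "arm_command", "body": {"steps": [[[0, 10, 0], [0, 0, 0], 47], [[0, 20, 15], [0, 0, 0], 47], [[0, 30, 50], [0, 0, 0], 47], [[0, 50, 100], [0, 0, 0], 47], [[0, 80, 150], [0, 0, 0], 47], [[0, 120, 170], [0, 0, 0], 47], [[0, 120, 170], [0, 0, 0], 47]]}}

```text
time_s: 16.95
tcp_pos: [0.6241, -0.0027, 0.1514]
eef_rot: [0.002, 0.705, 0.709, 0.002]
force: [-0.3, -0.1, 0.1]
grip_width: 0.0407
grip_force: 0.0
```

```bash
python3 m.py; python3 - <<'E'
from h import *
for n in ("top","scene"):
    c=r.camera(n); g=cv2.cvtColor(c['color'],cv2.COLOR_BGR2GRAY); m=cv2.inRange(g,0,60)
    w=np.zeros_like(m); 
    if n=="top": w[150:190,308:345]=1
    else: w[218:255,165:215]=1
    k,_,t,ce=cv2.connectedComponentsWithStats(m*w)
    for i in range(1,k):
        if t[i,4]>20: print(n,ce[i],t[i],onz(c,ce[i],.016 if n=="top" else .011))
    if n=="top": cv2.imwrite("pics/f.png",cv2.resize(c['color'][135:260,215:365],None,fx=5,fy=4.8,interpolation=cv2.INTER_CUBIC))
E
```

```text
[ 0.62411984 -0.00272242  0.15142311] [-0.30614151 -0.07956999  0.1348835 ] 16.95
dark [227.34302326 211.38953488] [219 205  18  15 172] [ 0.52490148 -0.05688396  0.016     ]
front edge z0 [ 0.54997783 -0.06157888  0.        ]
red [225.05970149 178.31343284] [220 175  11   8  67]
top [327.02430556 169.41666667] [318 160  19  20 288] [ 0.62357269 -0.19339757  0.016     ]
scene [187.99576271 237.22881356] [179 230  19  15 236] [ 0.62883682 -0.1935925   0.011     ]
```

View pics/f.png

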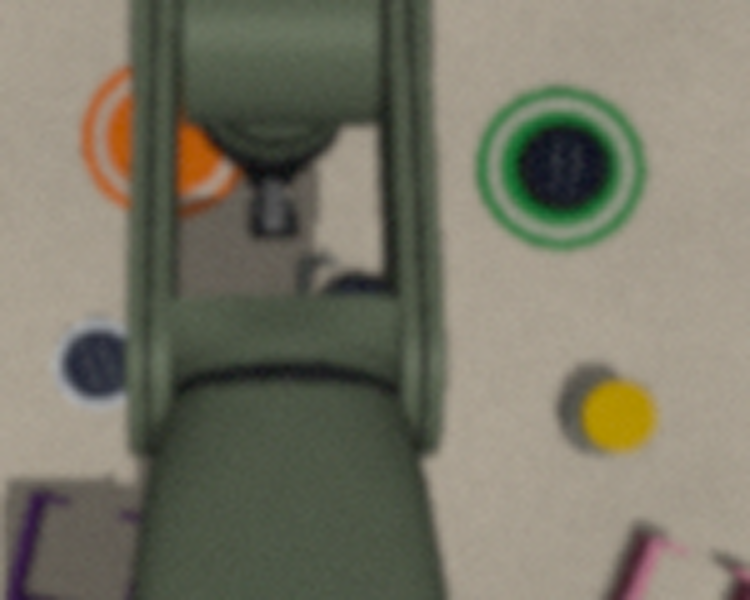

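The head sits centred on the green dot at crop (565,167), within about 2 mm. The plunger is up, the jar and white head haven't moved, and the robot is clear, so I'm handing in.

```bash
python3 -c "
from plant import r
print(r.finish_job())"
```

```text
the job is handed in; nothing more can be done
None
```

I pressed the plunger once, one head came out, and I pushed it to within about 2 mm of the green dot's centre and handed the job in; no verdict was returned.

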